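# Hang a printing block on the sloped drying rail

### The job

Hang the printing block with the roller hook on the drying rail. Lay it, as it lies now with the plate on top, in the level tipping cradle with its foot at the ledge and let go, then throw the crank over so that the cradle stands it upright; take it again by the steel tab on top, hook its rollers over the rod in the upper half of the sloped rail and let go there, so that it rolls down by itself and rests hanging against the stop. Leave the other things on the bench where they are.

Things in the scene. Friction and masses are not known exactly. Their poses are not given: they have to be found in the camera images.
- hanger_mid (a point): Centre of the wooden block, 100 x 56 (wide) x 22 mm, of the roller hanger: a loose block bolted to a steel plate with two white rollers and a tab at its head. Starts lying on the table, plate on top, this point 11 mm up. Axes: x foot to head (up once hung), y across (along the rail once hung), z out through the plate (up while lying). Foot end x -50, roller axles +106, tab +133 to +193 mm.
- hanger_com (a point): About the hanger's centre of mass, 25 mm headward of hanger_mid, axes as there; about 0.2 kg (times 0.7 to 1.3). The plate, 50 mm wide and 5 mm thick, lies on the block's upper face and runs from 10 mm before this point to the head; hold the lying hanger across the block's 56 mm width, just footward of the plate's lower edge.
- hanger_axle (a point): Mid-point between the two roller axles (22 mm either side along y), axes as hanger_mid. Grooves 14 mm wide, 7 mm radius; flanges 13 mm radius. The rod enters from the -z side (away from the plate) through the 43 mm gap between the block's head end and the flanges, 56 to 13 mm footward of this point; lowered, the grooves sit on the rod with this point 11 mm above the rod's axis.
- hanger_tab (a point): Centre of the hanger's steel tab, the grip at the head end: 12 mm thick (z), 30 mm wide (y), 60 mm long (x, 30 mm either way; the upper 55 mm stands free above a cross bar). Axes as hanger_mid.
- cradle_seat (a point): Tipping cradle: plywood tray 40 mm wide (fingers pass beside it), 137 mm long, with a 28 mm foot ledge. This point, turning with it: where tray top meets ledge, midway across. x along the tray from the ledge (headward), y towards the crank, z out of the tray. Two guides 12 mm high at y +-33 reach 27 mm from the ledge. Hanger home: hanger_mid at x 50, y 0, z 11 mm. Starts level, 97 mm above the table.
- cradle_shaft (a point): Point on the axis of the cradle's shaft, on its fixed base, midway across the tray, 72 mm above the table. x: the way the level tray points (away from the ledge), y along the shaft towards the crank, z up. The cradle turns about y.
- crank_knob (a point): Centre of the black crank knob, a round bar 12 mm thick along the shaft direction y, free for 18 mm either way; 102 mm to the crank side of the tray's middle, 95 mm from the shaft axis, straight above it while the tray is level. Tipping the tray up swings the knob over towards the ledge side (shaft's -x) and down to 30 mm above the shaft's height.
- cradle (a joint): Angle of the cradle: 0 tray level (a stop), 1.25 rad tray stood up, hanger leaning back on it by 0.32 rad (a stop). It is over-centre: with the hanger in it, it falls back below roughly 0.5 rad and sinks on by itself, slowly, well beyond that. Light: damped, under 8 N at the knob when thrown slowly; the hanger may topple forward if it is thrown fast.
- rail_stop (a point): Point on the drying rail's axis at the face of the black stop paddle, at its lower end, 190 mm above the table. The rail is a steel rod of 8 mm diameter between two posts; y uphill along the rod (slope 0.16 rad), x level and square to it, away from the robot, z square to both. Rod clear from y 0 to 325 mm. A hanger resting at the stop has hanger_axle at x 0, y 35, z 11 mm.
- plain_block: Bystander, leave alone: plain printing block without plate, rollers or tab, 100 x 56 x 22 mm. Origin at the centre of its underside.
- bottle: Bystander, leave alone: clear squeeze bottle with cap, 52 mm across, 130 mm high. Origin at the centre of its underside.
- brush: Bystander, leave alone: block brush with light wooden back, 85 x 45 x 55 mm. Origin at the centre of its underside.
Not all that is in view belongs to the job. What is shaped like the part that bears cradle_seat but blue is not meant.

How it is judged:
By the outcome, as a careful person would: the job done as asked, in the order asked, and still so for the second after the job is handed in, with the robot touching nothing.
It also fails if it takes over 72 s, if anything falls off the work surface, if the arm or the gripper's body presses on something with over 40 N, if the wrist force passes 120 N, or if a joint passes its speed limit or range.

### The arm

A 6-joint arm with a two-finger parallel gripper is mounted at the origin on the work surface. World frame = base frame: x ahead of the robot, y to its left, z up, the work surface at z = 0. Lengths are in m, angles in rad, forces in N, time in s.
With the tool pointing down it reaches from about 0.375 to 0.975 m from the base axis. Payload 3.8 kg.
Tool frame: the origin (TCP) lies on the centre line of the jaws, within the pads' length; the fingertips stand 14 mm ahead of it and the grasp point (between the pads) lies 5 mm behind it; z points along the fingers, y is the line along which they close (so a half turn about z gives the same grasp; the last joint's range is limited). The gripper opens to 85 mm and grips with 20 to 120 N. Pads are 22 mm wide; open, the fingers measure 114 mm over their backs; the gripper's body (76 mm by 85 mm) begins 54 mm behind the grasp point. The pads swing forward as they close: fully open they stand 13 mm farther back than shut.
Start: joints at [-1.299, 0.264, 1.604, -0, 1.274, -0.037], TCP at [0.205, -0.643, 0.245] pointing down, gripper open.
Joint ranges: [-2.63, 2.63], [-0.94, 2.18], [0.31, 2.57], [-1.31, 4.45], [0, 2.66], [-2.55, 2.55]. Speed limits (rad/s): [2.57, 2.57, 3.14, 3.14, 3.14, 3.14].

### API

Orientations are given as a rotation vector (axis times angle).
In Python, from workcell import bot, eyes, spot_in gives the robot as it stands.
- The arm moves only by the tool carry_out, never from a script. Its argument "series" is text: rows parted by semicolons, each of 4 numbers parted by spaces: the shift along the world's x, y, z in m, then the turn about the world's z in degrees. In form: tx ty tz roll; .... A call has 1 to 20 rows; each row shifts and turns the commanded pose from where the row before left it; what a row does not reach is not made up. A row lasts 1/8 s, in which the tool goes at most 62.5 mm and 10.7 degrees, less where a joint would pass 70% of its speed; a pose out of reach is approached as far as the arm can. A call is refused whole if a number of a shift passes 0.0625 or a number of a turn 10.7, either way. A call with a gripper value outside its range is refused whole. "jaw" is the gripper command: -1 is shut, 1 is fully open, values between are in proportion, set as the call begins (left out, the last holds). The fingers move at their own pace and stop on an object; "grip_force" is the grip in N (left out, the last holds). Time passes only in rows, so rows that do not move let the fingers close. It gives the time, the measured TCP pose, the force, the opening and the grip force at its end, in the units of the state.
- bot.read_state(): the state, without advancing time (a new reading comes with each control period).
- eyes.read_camera(name): name is "scene" or "top" or "wrist"; returns (picture, depth): 420x560x3 uint8, blue, green, red; 420x560 float32, m along the optical axis (not along the pixel's ray), 0 where there is no reading.
- eyes.get_calibration(name): a dict with "K" (3x3 intrinsics, pixels), "position" and "rotation" of the camera in the world; the wrist camera has in their place "T_tool_cam" (4x4, takes a point from camera to tool coordinates, whose origin is the TCP and whose axes are the flange's). Camera axes: x right, y down, z forward; pixel columns grow to the right and rows downward; lengths in m; the calibration is good to about 2 mm. A picture is of the moment at which its call begins: read the wrist's pose just before it. get_calibration takes no time and is no camera call.
- bot.finish_job(): hands the job in; it is judged then, once.
Trained networks look in the newest picture that a camera, given by its name, has taken for a name from the list of things; names that differ only in an ending like _2 or _b are one class to them, and where a whole thing is asked for, a point or a joint stands for the part that bears it (a point fixed in the world has none). Each returns a list of dicts, best first, with "score" (0 to 1); they miss things now and then, are a little off and sometimes report something else, mostly with a low value. They report only what shows in the picture. A call takes as long as a camera call. They do not tell look-alikes from the thing itself.
- spot_in(camera, target): "rect" ([centre column, centre row, width, height] in pixels, round what is visible of it).
The state is a dict: "time": time; "q": joint angles; "joint_vel": joint speeds; "joint_torque": joint torques, N m; "tool_pos": TCP position; "tcp_rot": TCP orientation; "wrist_force": force on the tool from outside, world axes, zero at the start; "torque": the same for the moment, N m; "width": opening from 0.0 (shut) to 1.0 (fully open); "grip_force": force on a finger pad.
Only numpy, scipy, OpenCV 4.12 (cv2) and the standard library are available. Lean on these libraries where they do the work, as an engineer would, in place of code of your own. Each camera call takes 0.05 s, during which the arm holds its last target. There are 200 camera calls.

## Working session

There is one attempt and no reset: what is moved stays moved. The work goes in short steps, Python scripts to look and compute and a tool call to move; the robot and the scene stay as the last step left them, time stands still between calls to the robot, and variables do not carry over. Pictures are saved under pics/ and viewed, at most 13 in all, crops included, and the job is handed in when it is done.

Besides the shell and the picture viewer there is one more tool, called after "Request:" as a command line: name --argument value ..., lists and objects as JSON in quotes. carry_out: Moves the arm, as the interface text tells. Its arguments: {"type":"object","properties":{"series":{"type":"string"},"jaw":{"type":"number"},"grip_force":{"type":"number"}},"required":["series"]}

```bash
ls; mkdir -p pics; cat > h.py <<'E'
import numpy as np, cv2, json
from scipy.spatial.transform import Rotation as R
from workcell import bot, eyes, spot_in
def look(n):
    s=bot.read_state(); p,d=eyes.read_camera(n); c=eyes.get_calibration(n)
    K=np.array(c["K"])
    if n=="wrist":
        T=np.array(c["T_tool_cam"]); Rt=R.from_rotvec(s["tcp_rot"]).as_matrix()
        Rc=Rt@T[:3,:3]; t=Rt@T[:3,3]+np.array(s["tool_pos"])
    else:
        Rc=np.array(c["rotation"]); t=np.array(c["position"])
        if Rc.shape!=(3,3): Rc=R.from_rotvec(Rc).as_matrix()
    v,u=np.mgrid[0:420,0:560]
    P=np.stack([(u-K[0,2])/K[0,0]*d,(v-K[1,2])/K[1,1]*d,d],-1)@Rc.T+t
    P[d==0]=np.nan
    return p,d,P
E
python3 - <<'E'
from h import *
print(bot.read_state())
for n in("scene","top"):
    p,d,P=look(n); cv2.imwrite(f"pics/{n}0.png",p); np.savez(f"/tmp/{n}0.npz",p=p,P=P)
    print(n,eyes.get_calibration(n))
    for t in("hanger_mid","hanger_tab","cradle_seat","crank_knob","rail_stop","plain_block","bottle","brush"):
        print(t,[(np.round(x["rect"]).astype(int).tolist(),round(x["score"],2)) for x in spot_in(n,t)])
E
```

```text
pics
{'time': 0.0, 'q': array([-1.29892679e+00,  2.64768531e-01,  1.60539870e+00,  1.85666910e-05,
        1.27369518e+00, -3.68980271e-02]), 'joint_vel': array([-3.11244252e-04,  9.12282102e-04,  6.96763707e-05, -8.88313655e-04,
       -8.89386444e-04, -1.18991861e-03]), 'joint_torque': array([ 6.40634371e-04, -5.15105760e+01, -3.67317688e+01, -2.12024923e-05,
        1.27482330e-02, -2.43419390e-05]), 'tool_pos': array([ 0.20493646, -0.64239209,  0.24393829]), 'tcp_rot': array([-3.10199998e+00, -4.82731194e-01,  3.89946874e-04]), 'wrist_force': array([0.19282185, 0.83837628, 0.11096535]), 'torque': array([-0.01373405,  0.00405186, -0.01209964]), 'grip_force': 0.0, 'width': 1.0012173725591973}
scene {'K': array([[386.16647333,   0.        , 278.76254637],
       [  0.        , 386.16647333, 209.35885769],
       [  0.        ,   0.        ,   1.        ]]), 'position': array([ 1.23236822, -0.14954466,  0.97936269]), 'rotation': array([-1.90067017, -1.60211812,  0.65267911])}
hanger_mid [([252, 247, 78, 19], 0.6)]
hanger_tab [([253, 246, 76, 18], 0.69)]
cradle_seat [([354, 161, 50, 4
[... 322 characters left out ...]
 array([[519.08813383,   0.        , 272.95497896],
       [  0.        , 519.08813383, 207.55703559],
       [  0.        ,   0.        ,   1.        ]]), 'position': array([ 0.1594877 , -0.01669623,  1.7279822 ]), 'rotation': array([-2.09527069,  2.15633845, -0.17310071])}
hanger_mid [([307, 208, 73, 30], 0.67), ([156, 147, 20, 24], 0.56)]
hanger_tab [([309, 209, 74, 31], 0.82)]
cradle_seat [([179, 176, 55, 46], 0.74), ([180, 278, 58, 45], 0.58)]
crank_knob [([156, 148, 23, 24], 0.67), ([181, 176, 54, 43], 0.66), ([179, 277, 55, 47], 0.56)]
rail_stop [([301, 133, 101, 20], 0.59)]
plain_block [([244, 195, 19, 33], 0.78)]
bottle [([405, 196, 18, 22], 0.51)]
brush [([155, 149, 21, 26], 0.76)]
```

```bash
python3 - <<'E'
import cv2
p=cv2.imread("pics/scene0.png"); cv2.imwrite("pics/s1.png",cv2.resize(p[120:320,110:460],(800,457),interpolation=3))
p=cv2.imread("pics/top0.png"); cv2.imwrite("pics/t1.png",cv2.resize(p[110:320,130:440],(800,542),interpolation=3))
E
```

```text
(no output)
```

View pics/s1.png

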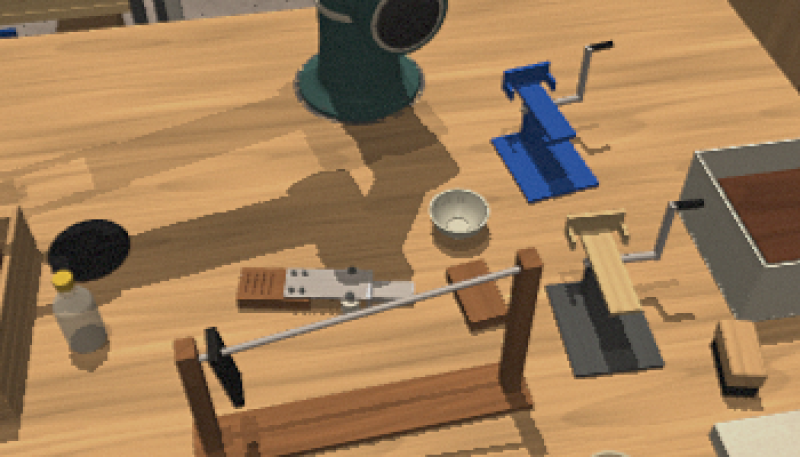

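View pics/t1.png

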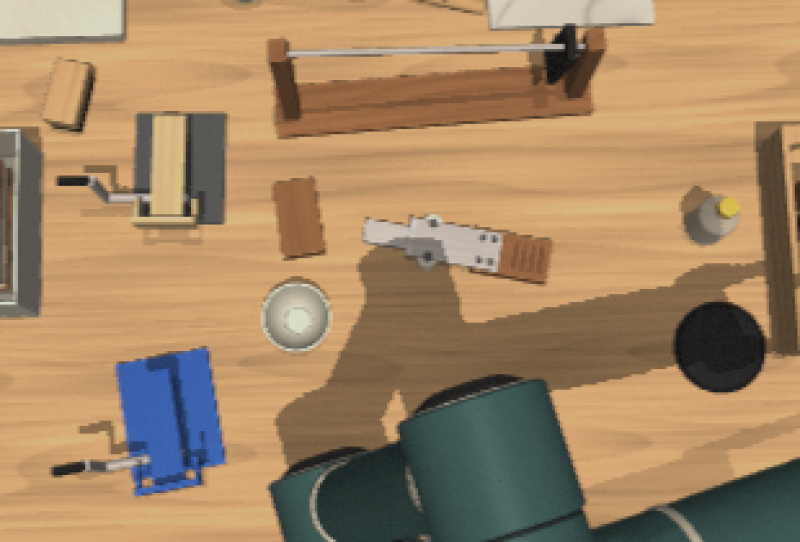

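The pictures show the hanger lying at top pixels (271–342, 200–210) with its head to +y. The wooden cradle is at about (196, 175), ledge towards the robot and crank to +y. The rail runs from (240, 130) to (350, 128) with its stop at the -y end. The blue cradle is the decoy.

```bash
cat >> h.py <<'E'
def ray(n,uv,z):
    c=eyes.get_calibration(n);K=np.array(c["K"]);s=bot.read_state()
    if n=="wrist":
        T=np.array(c["T_tool_cam"]); Rt=R.from_rotvec(s["tcp_rot"]).as_matrix()
        Rc=Rt@T[:3,:3]; t=Rt@T[:3,3]+np.array(s["tool_pos"])
    else: Rc=R.from_rotvec(c["rotation"]).as_matrix(); t=np.array(c["position"])
    r=Rc@np.array([(uv[0]-K[0,2])/K[0,0],(uv[1]-K[1,2])/K[1,1],1]); return t+r*(z-t[2])/r[2]
E
python3 - <<'E'
from h import *
f=lambda u,v:(130+u/2.581,110+v/2.581)
g=lambda u,v:(110+u/2.286,120+v/2.286)
T=np.load("/tmp/top0.npz")["P"];S=np.load("/tmp/scene0.npz")["P"]
for n,u,v,z in [("foot",548,260,.022),("tabend",364,230,.02),("tray end",169,117,.097),("ledge top",167,222,.125),("knob out",58,181,.167),("knob in",88,181,.167),("rod L",300,53,.24),("rod mid",430,50,.215),("rod R",550,47,.193)]:
    a=f(u,v); i,j=int(round(a[1])),int(round(a[0]))
    print(n,ray("top",a,z).round(3),np.round(T[i-1:i+2,j-1:j+2,:].reshape(-1,3)[np.nanargmax(T[i-1:i+2,j-1:j+2,2])],3))
for n,u,v in [("tray end",625,305),("tray mid",608,262),("rod hi",510,272),("rod mid",370,314),("rod lo",235,350),("knob",688,204),("tab",405,291),("foot",245,285),("paddle",228,365)]:
    a=g(u,v); i,j=int(round(a[1])),int(round(a[0])); w=S[i-1:i+2,j-1:j+2].reshape(-1,3); print(n,w[np.nanargmax(w[:,2])].round(3))
s=bot.read_state(); print(R.from_rotvec(s["tcp_rot"]).as_matrix().round(3)); print(eyes.get_calibration("wrist"))
E
```

```text
foot [ 0.441 -0.233  0.022] [ 0.439 -0.228  0.027]
tabend [0.487 0.003 0.02 ] [ 0.484 -0.     0.024]
tray end [0.625 0.244 0.097] [0.624 0.241 0.104]
ledge top [0.484 0.242 0.125] [0.483 0.243 0.132]
knob out [0.53  0.366 0.167] [0.531 0.366 0.176]
knob in [0.529 0.33  0.167] [0.524 0.325 0.177]
rod L [0.656 0.069 0.24 ] [0.656 0.067 0.244]
rod mid [ 0.663 -0.083  0.215] [ 0.665 -0.08   0.224]
rod R [ 0.67  -0.227  0.193] [ 0.668 -0.225  0.201]
tray end [0.62  0.249 0.098]
tray mid [0.554 0.252 0.099]
rod hi [0.658 0.073 0.246]
rod mid [ 0.667 -0.08   0.22 ]
rod lo [ 0.673 -0.222  0.196]
knob [0.531 0.352 0.172]
tab [ 0.493 -0.007  0.018]
foot [ 0.452 -0.221  0.023]
paddle [ 0.681 -0.238  0.174]
[[ 0.953  0.304  0.   ]
 [ 0.304 -0.953 -0.   ]
 [ 0.     0.    -1.   ]]
{'K': array([[324.30671035,   0.        , 278.28494533],
       [  0.        , 324.30671035, 210.13511119],
       [  0.        ,   0.        ,   1.        ]]), 'T_tool_cam': array([[-7.91851435e-04, -9.55623628e-01, -2.94589298e-01,
         7.36754237e-02],
       [ 9.99999158e-01, -4.53820319e-04, -1.21582607e-03,
         7.51316345e-04],
       [ 1.02818151e-03, -2.94590013e-01,  9.55623183e-01,
        -1.28933567e-01],
       [ 0.00000000e+00,  0.00000000e+00,  0.00000000e+00,
         1.00000000e+00]])}
```

Request:
carry_out --series "0.027 0.051 0 6.8;0.027 0.051 0 6.8;0.027 0.051 0 6.8;0.027 0.051 0 6.8;0.027 0.051 0 6.8;0.027 0.051 0 6.8;0.027 0.051 0 6.8;0.027 0.051 0 6.8;0.03 0.055 0 6.9;0 0 0 0;0 0 0 0" --jaw 1

```text
time: 2.28
tool_pos: [0.451, -0.1802, 0.2454]
tcp_rot: [2.423, 1.999, -0.001]
wrist_force: [0.2, 0.3, 0.0]
width: 1.0
grip_force: 0.0
```

```bash
python3 - <<'E'
from h import *
p,d,P=look("wrist"); cv2.imwrite("pics/w0.png",p); np.savez("/tmp/w0.npz",p=p,P=P)
for t in("hanger_mid","hanger_tab"): print([(np.round(x["rect"]).astype(int).tolist(),round(x["score"],2)) for x in spot_in("wrist",t)])
# hanger cloud
m=(P[...,2]>.01)&(P[...,2]<.035)&(P[...,0]>.40)&(P[...,0]<.53)&(P[...,1]>-.27)&(P[...,1]<.03)
n,l,s,c=cv2.connectedComponentsWithStats(m.astype(np.uint8))
for k in np.argsort(-s[1:,4])[:3]+1:
    q=P[l==k]; b=cv2.minAreaRect(q[:,:2].astype(np.float32)*1000); print(s[k],b,cv2.boxPoints(b).round(0).tolist())
E
```

```text
[([280, 114, 65, 228], 0.66)]
[([280, 115, 68, 230], 0.8)]
[  245     0    69   228 10686] ((462.7546081542969, -121.2939224243164), (230.85430908203125, 69.30537414550781), 79.89572143554688) [[408.0, -229.0], [477.0, -241.0], [517.0, -14.0], [449.0, -2.0]]
```

View pics/w0.png

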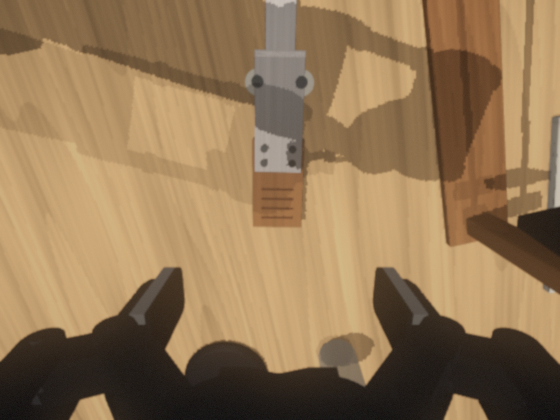

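The wrist picture shows the hanger straight ahead: foot edge at row 227, columns 254–302; plate edge at row 171; rollers at (257, 81) and (302, 81); tab at column 281.

```bash
python3 - <<'E'
from h import *
P=np.load("/tmp/w0.npz")["P"]
for n,uv,z in [("footL",(253.5,227),.022),("footR",(302.5,227),.022),("plateL",(254,171),.027),("plateR",(302,171),.027),("axL",(257,81),.02),("axR",(302,81),.02),("tab",(281,20),.02)]:
    print(n,ray("wrist",uv,z).round(4),P[int(uv[1])-3,int(uv[0])].round(4))
for r in (222,200,185,160,140,110,60,45,30,10): print(r,P[r,279].round(4), P[r,283].round(4))
E
```

```text
footL [ 0.4105 -0.2295  0.022 ] [ 0.4114 -0.2248  0.0219]
footR [ 0.466  -0.2404  0.022 ] [ 0.467  -0.2432  0.0008]
plateL [ 0.4257 -0.1651  0.027 ] [ 0.4264 -0.1615  0.0222]
plateR [ 0.4766 -0.1751  0.027 ] [ 0.4778 -0.1713  0.0233]
axL [ 0.4479 -0.0765  0.02  ] [ 0.4492 -0.0736  0.0311]
axR [ 0.4928 -0.0854  0.02  ] [ 0.4926 -0.0821  0.031 ]
tab [ 0.4824 -0.0273  0.02  ] [ 0.483  -0.023   0.0182]
222 [ 0.4412 -0.2282  0.0214] [ 0.4459 -0.2285  0.0231]
200 [ 0.4463 -0.2022  0.0226] [ 0.4507 -0.2031  0.0223]
185 [ 0.4496 -0.1852  0.0228] [ 0.4539 -0.1861  0.0224]
160 [ 0.455  -0.1573  0.028 ] [ 0.4592 -0.1583  0.0269]
140 [ 0.459  -0.1368  0.0281] [ 0.4631 -0.1377  0.0263]
110 [ 0.4647 -0.1073  0.0274] [ 0.4687 -0.1081  0.0287]
60 [ 0.4736 -0.0614  0.0279] [ 0.4775 -0.062   0.0265]
45 [ 0.4764 -0.0467  0.0181] [ 0.4803 -0.0478  0.0199]
30 [ 0.479  -0.0333  0.0166] [ 0.4829 -0.0341  0.0167]
10 [ 0.4824 -0.0162  0.016 ] [ 0.4862 -0.0169  0.0158]
```

Request:
carry_out --series "-0.002 -0.002 -0.05 0;0 0 -0.05 0;0 0 -0.05 0;0 0 -0.05 0;0 0 -0.02 0;0 0 -0.009 0;0 0 0 0;0 0 0 0"

```text
time: 3.42
tool_pos: [0.4502, -0.1832, 0.0176]
tcp_rot: [2.423, 1.996, 0.002]
wrist_force: [-0.0, -0.1, 1.3]
width: 1.0
grip_force: 0.0
```

Request:
carry_out --series "0 0 0 0;0 0 0 0;0 0 0 0;0 0 0 0;0 0 0 0;0 0 0 0;0 0 0 0;0 0 0 0" --jaw -1 --grip_force 60

```text
time: 4.42
tool_pos: [0.4501, -0.1826, 0.0176]
tcp_rot: [2.422, 1.997, 0.001]
wrist_force: [-1.6, -0.4, 6.8]
width: 0.638
grip_force: 64.9
```

Request:
carry_out --series "0 0 0.01 0;0 0 0.03 0;0 0 0.05 0;0 0 0.05 0;0 0.03 0.05 0;-0.006 0.05 0.05 0;-0.01 0.05 0 0;-0.01 0.05 0 0;-0.01 0.05 0 0;-0.01 0.05 0 0;0 0 0 0;0 0 0 0;0 0 0 0"

```text
time: 6.05
tool_pos: [0.4038, 0.0908, 0.2502]
tcp_rot: [2.426, 1.996, -0.001]
wrist_force: [0.9, 0.1, -2.3]
width: 0.641
grip_force: 64.2
```

```bash
python3 - <<'E'
from h import *
p,d,P=look("wrist"); cv2.imwrite("pics/w1.png",p); np.savez("/tmp/w1.npz",p=p,P=P)
p2,d2,P2=look("top"); np.savez("/tmp/top1.npz",p=p2,P=P2)
for t in("cradle_seat","crank_knob"): print([(np.round(x["rect"]).astype(int).tolist(),round(x["score"],2)) for x in spot_in("wrist",t)])
E
```

```text
[([63, 55, 126, 110], 0.91), ([383, 159, 67, 69], 0.72), ([392, 14, 19, 28], 0.59)]
[([389, 12, 21, 24], 0.63)]
```

View pics/w1.png

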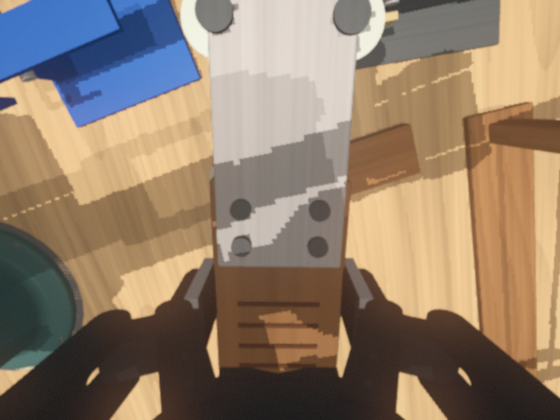

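The picture shows the hanger well held, and the cradle mostly hidden off the top right at (430, 40). I'll turn to yaw 0 beside the cradle for an unhidden look.

Request:
carry_out --series "0 0 0.05 0;0.01 0 0.03 -8;0.015 0 0 -10;0.015 0 0 -10;0.015 0 0 -10;0.015 0 0 -10;0.015 0 0 -10;0.005 0 0 -10;0 0 0 -11e0;0 0 0 0;0 0 0 0;0 0 0 0"

```text
out of range: a turn must lie within [-10.7, 10.7]
```

Request:
carry_out --series "0 0 0.05 0;0.01 0 0.03 -8.6;0.015 0 0 -10;0.015 0 0 -10;0.015 0 0 -10;0.015 0 0 -10;0.015 0 0 -10;0.005 0 0 -10;0 0 0 -10.4;0 0 0 0;0 0 0 0;0 0 0 0"

```text
time: 7.75
tool_pos: [0.4937, 0.0917, 0.3303]
tcp_rot: [-3.142, -0.002, 0.0]
wrist_force: [-0.0, 0.1, -2.3]
width: 0.641
grip_force: 65.1
```

```bash
python3 - <<'E'
from h import *
p,d,P=look("wrist"); cv2.imwrite("pics/w2.png",p); np.savez("/tmp/w2.npz",p=p,P=P)
for t in("cradle_seat","crank_knob"): print([(np.round(x["rect"]).astype(int).tolist(),round(x["score"],2)) for x in spot_in("wrist",t)])
for n,Q in (("w",P),("top",np.load("/tmp/top0.npz")["P"]),("scene",np.load("/tmp/scene0.npz")["P"])):
  for lo,hi in((.088,.112),(.115,.15),(.155,.19)):
    m=(Q[...,2]>lo)&(Q[...,2]<hi)&(Q[...,0]>.45)&(Q[...,0]<.65)&(Q[...,1]>.19)&(Q[...,1]<.40)
    q=Q[m]
    k,l,s,c=cv2.connectedComponentsWithStats(m.astype(np.uint8))
    if k<2: continue
    q=Q[l==1+np.argmax(s[1:,4])]
    print(n,lo,len(q),np.median(q[:,2]).round(4),cv2.minAreaRect(q[:,:2].astype(np.float32)*1000))
E
```

```text
[([89, 123, 178, 148], 0.67), ([148, 396, 27, 44], 0.62)]
[([148, 396, 30, 48], 0.85), ([89, 120, 177, 145], 0.71)]
w 0.088 6153 0.0976 ((554.8311767578125, 246.63632202148438), (78.21771240234375, 144.3596954345703), 87.8015365600586)
w 0.115 716 0.1253 ((486.2082214355469, 249.60696411132812), (78.33525848388672, 8.502553939819336), 88.14249420166016)
w 0.155 395 0.1703 ((528.1375122070312, 330.7070617675781), (15.919952392578125, 12.204376220703125), 86.36981201171875)
top 0.088 499 0.0968 ((564.4586181640625, 248.1821746826172), (41.22473907470703, 131.96214294433594), 88.40778350830078)
top 0.115 73 0.1238 ((487.77288818359375, 250.98976135253906), (76.90005493164062, 8.841283798217773), 88.3031005859375)
top 0.155 62 0.172 ((530.61279296875, 345.41119384765625), (42.4268798828125, 12.038239479064941), 86.03507995605469)
scene 0.088 696 0.0968 ((557.23828125, 245.09793090820312), (78.99951171875, 148.00245666503906), 86.58698272705078)
scene 0.115 98 0.1225 ((487.2164611816406, 249.20278930664062), (78.09229278564453, 13.581862449645996), 84.66863250732422)
scene 0.155 74 0.1693 ((531.979736328125, 345.883544921875), (44.71223068237305, 13.733999252319336), 85.9541244506836)
```

View pics/w2.png

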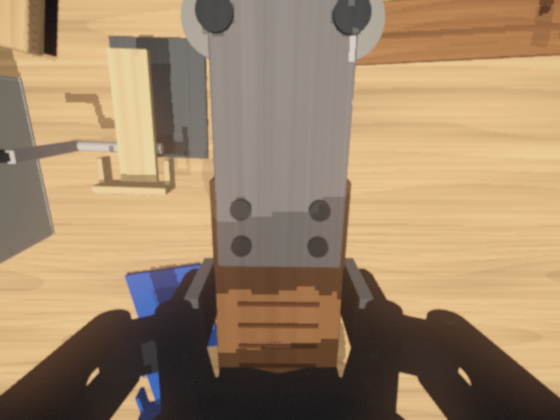

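The picture shows the wooden cradle clear at the left: tray at columns 110–160, rows 45–180; ledge at row 187; crank knob at (5, 155).

```bash
python3 - <<'E'
from h import *
for n,f in (("w","w2"),("top","top0")):
    P=np.load(f"/tmp/{f}.npz")["P"]
    m=(P[...,2]>.088)&(P[...,2]<.106)&(P[...,0]>.525)&(P[...,0]<.615)&(P[...,1]>.20)&(P[...,1]<.275)
    q=P[m]; xs=[];ys=[]
    for a in np.arange(.525,.61,.01):
        w=q[(q[:,0]>=a)&(q[:,0]<a+.01),1]; xs.append(a+.005); ys.append((np.percentile(w,1)+np.percentile(w,99))/2)
        if a<.53 or a>.6: print(np.percentile(w,[1,99]))
    k=np.polyfit(xs,ys,1); print(n,"yaw",np.degrees(np.arctan(k[0])),"y@.49",np.polyval(k,.49),"y@.544",np.polyval(k,.544))
E
```

```text
[0.2279814  0.26761439]
[0.22515438 0.26507585]
w yaw -1.9745117028567467 y@.49 0.24916537456091553 y@.544 0.24730370408449898
[0.22905029 0.26801192]
[0.22662539 0.26562139]
top yaw -2.159817850856383 y@.49 0.25082571966480305 y@.544 0.2487891745731872
```

Request:
carry_out --series "0.017 0.052 0 -1;0.017 0.052 0 -1;0.017 0.052 0 0;0 0 -0.05 0;0 0 -0.05 0;0 0 -0.05 0;0 0 0 0;0 0 0 0;0 0 0 0"

```text
time: 9.02
tool_pos: [0.547, 0.2487, 0.1839]
tcp_rot: [-3.139, 0.055, -0.009]
wrist_force: [-0.4, 0.0, -2.7]
width: 0.638
grip_force: 65.2
```

Request:
carry_out --series "0 0 -0.03 0;0 0 -0.025 0;0 0 0 0;0 0 0 0;0 0 0 0"

```text
time: 9.65
tool_pos: [0.5463, 0.2485, 0.1276]
tcp_rot: [-3.14, 0.055, -0.006]
wrist_force: [0.7, 0.6, -1.8]
width: 0.638
grip_force: 65.1
```

```bash
python3 - <<'E'
from h import *
p,d,P=look("wrist"); np.savez("/tmp/w3.npz",p=p,P=P); s=bot.read_state(); print(s["tool_pos"],s["tcp_rot"])
p2,d2,Q=look("scene"); cv2.imwrite("pics/s2.png",cv2.resize(p2[140:300,300:480],(720,640))[:600])
# hanger tilt: plate heights along x
for x in (.50,.52,.545,.57,.6,.62):
    m=(abs(P[...,0]-x)<.004)&(abs(P[...,1]-.247)<.012)&(P[...,2]>.09); print(x,np.nanmedian(P[m][:,2]) if m.sum() else None)
m=(P[...,2]>.12)&(P[...,2]<.18)&(P[...,0]<.6)&(P[...,0]>.47)&(abs(P[...,1]-.248)<.02); print("foot x",np.percentile(P[m][:,0],1))
E
```

```text
[0.54606881 0.24833714 0.12733771] [-3.13979569  0.05505158 -0.00482509]
0.5 0.13236241603966756
0.52 0.1326316017753068
0.545 0.13252874009843565
0.57 0.13753673932202076
0.6 0.13749636170934093
0.62 0.1375037095907225
foot x 0.505220850075338
```

View pics/s2.png

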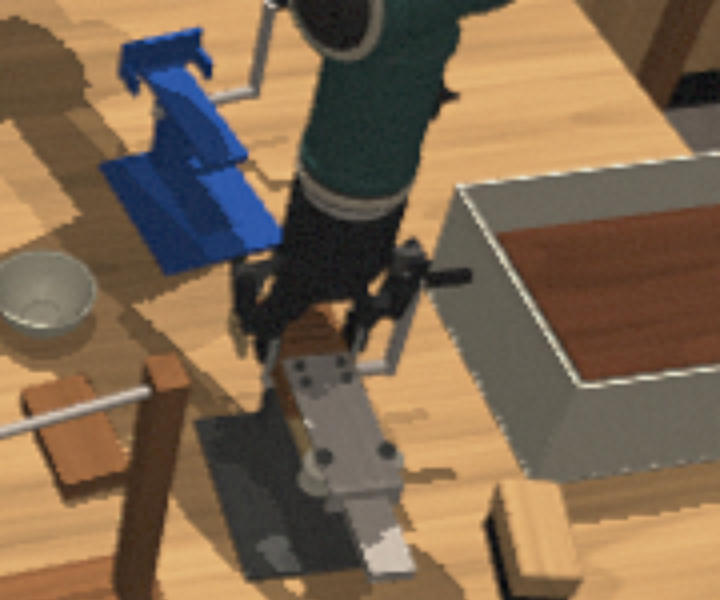

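Request:
carry_out --series "-0.001 -0.001 -0.006 0;0 0 -0.005 0;0 0 -0.002 0;0 0 0 0;0 0 0 0;0 0 0 0"

```text
time: 10.5
tool_pos: [0.5436, 0.2467, 0.1145]
tcp_rot: [3.141, -0.055, -0.001]
wrist_force: [-6.1, -1.9, 11.8]
width: 0.64
grip_force: 66.9
```

Request:
carry_out --series "0 0 0.001 0;0 0 0 0;0 0 0 0;0 0 0 0;0 0 0 0" --jaw 0.6

```text
time: 11.12
tool_pos: [0.5437, 0.2468, 0.1131]
tcp_rot: [3.141, -0.055, -0.0]
wrist_force: [-0.6, 0.4, 0.1]
width: 0.802
grip_force: 0.0
```

Request:
carry_out --series "0 0 0.01 0;0 0 0.03 0;0 0 0.05 0;0 0 0.05 0;-0.03 0 0.03 0;-0.04 0 0 0;-0.04 0 0 0;0 0 0 0;0 0 0 0;0 0 0 0"

```text
time: 12.38
tool_pos: [0.4348, 0.2469, 0.2836]
tcp_rot: [-3.141, 0.056, -0.001]
wrist_force: [0.1, -0.0, -0.3]
width: 0.801
grip_force: 0.0
```

```bash
python3 - <<'E'
from h import *
p,d,P=look("wrist"); cv2.imwrite("pics/w4.png",p); np.savez("/tmp/w4.npz",p=p,P=P); s=bot.read_state(); print(s["tool_pos"],s["tcp_rot"],s["wrist_force"])
for x in (.485,.50,.52,.545,.57,.6,.62,.66,.7):
    m=(abs(P[...,0]-x)<.004)&(abs(P[...,1]-.247)<.012)&(P[...,2]>.09); print(x,np.nanmedian(P[m][:,2]) if m.sum() else None)
m=(P[...,2]>.155)&(P[...,0]>.45)&(P[...,0]<.6)&(P[...,1]>.3)&(P[...,2]<.2); q=P[m]
print(len(q),cv2.minAreaRect(q[:,:2].astype(np.float32)*1000),np.percentile(q[:,2],[50,95]))
E
```

```text
[0.43472201 0.24685491 0.28340586] [-3.14108211e+00  5.60050203e-02 -3.68269259e-04] [ 0.32007098 -0.59435261  0.39844432]
0.485 0.12530211945359174
0.5 0.11958560538749197
0.52 0.11935097255175758
0.545 0.11943223476259301
0.57 0.12446907871681873
0.6 None
0.62 None
0.66 None
0.7 None
1281 ((528.151123046875, 345.81915283203125), (44.5405158996582, 12.065730094909668), 88.95027160644531) [0.171985   0.17395501]
```

View pics/w4.png

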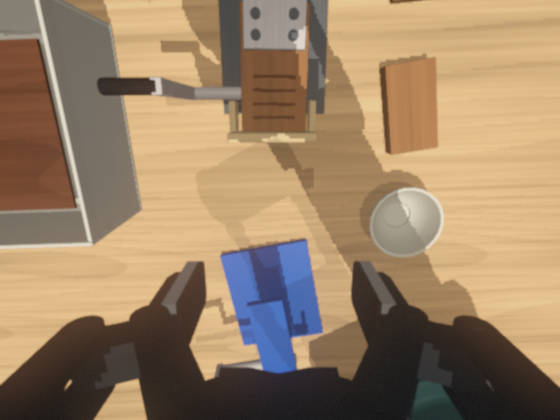

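The picture shows the hanger seated level: foot on the ledge at row 132, between the guides. The knob is at columns 100–155, row 86. The box on the left might be near the gripper during the throw, so I'll check its height.

```bash
python3 - <<'E'
from h import *
for f in ("w4","w2"):
    P=np.load(f"/tmp/{f}.npz")["P"]
    m=(P[...,2]>.06)&(P[...,1]>.372)&(P[...,0]>.38)&(P[...,0]<.62); q=P[m]
    if not len(q): continue
    print(f,len(q),np.percentile(q[:,2],[5,50,90,99]))
    for a in np.arange(.38,.6,.03):
        w=q[(q[:,0]>a)&(q[:,0]<a+.03)]
        if len(w): print(round(a,2),"min y",np.percentile(w[:,1],1).round(3),[ (z,np.percentile(w[w[:,2]>z,1],1).round(3)) for z in(.08,.1,.12) if (w[:,2]>z).any()])
E
```

```text
w4 22633 [0.06639442 0.08881428 0.11558241 0.12118965]
0.38 min y 0.428 [(0.08, np.float64(0.428)), (0.1, np.float64(0.428)), (0.12, np.float64(0.429))]
0.41 min y 0.428 [(0.08, np.float64(0.428)), (0.1, np.float64(0.428)), (0.12, np.float64(0.428))]
0.44 min y 0.428 [(0.08, np.float64(0.428)), (0.1, np.float64(0.428)), (0.12, np.float64(0.428))]
0.47 min y 0.428 [(0.08, np.float64(0.428)), (0.1, np.float64(0.428)), (0.12, np.float64(0.428))]
0.5 min y 0.428 [(0.08, np.float64(0.428)), (0.1, np.float64(0.428)), (0.12, np.float64(0.428))]
0.53 min y 0.428 [(0.08, np.float64(0.428)), (0.1, np.float64(0.428)), (0.12, np.float64(0.428))]
0.56 min y 0.428 [(0.08, np.float64(0.428)), (0.1, np.float64(0.428)), (0.12, np.float64(0.428))]
0.59 min y 0.428 [(0.08, np.float64(0.428)), (0.1, np.float64(0.428)), (0.12, np.float64(0.428))]
w2 1537 [0.06121576 0.07337318 0.09017586 0.09877953]
0.38 min y 0.428 [(0.08, np.float64(0.428)), (0.1, np.float64(0.428))]
0.41 min y 0.427 [(0.08, np.float64(0.427))]
0.44 min y 0.427 [(0.08, np.float64(0.427))]
0.47 min y 0.427 []
0.5 min y 0.428 []
```

Request:
carry_out --series "0 0.01 0 10;0.01 0.012 0 10;0.012 0.012 0 10;0.012 0.012 0 10;0.012 0.012 0 10;0.012 0.012 0 10;0.012 0.012 0 10;0.012 0.012 0 10;0.012 0.012 0 10;0 0 -0.05 0;0 0 0 0;0 0 0 0;0 0 0 0" --jaw -0.2

```text
time: 14.05
tool_pos: [0.529, 0.3534, 0.2357]
tcp_rot: [2.26, 2.181, 0.005]
wrist_force: [-0.4, 0.4, -0.6]
width: 0.399
grip_force: 0.0
```

```bash
python3 - <<'E'
from h import *
p,d,P=look("wrist"); cv2.imwrite("pics/w5.png",p); s=bot.read_state(); print(s["tool_pos"],s["tcp_rot"])
m=(P[...,2]>.15)&(P[...,2]<.19)&(P[...,0]>.49)&(P[...,0]<.56)&(P[...,1]>.31)&(P[...,1]<.39); q=P[m]
print(len(q)); 
if len(q): print(cv2.minAreaRect(q[:,:2].astype(np.float32)*1000),np.percentile(q[:,2],[5,50,95]))
E
```

```text
[0.52887634 0.35335061 0.2356971 ] [2.25972339 2.18136709 0.00547348]
1223
((528.721923828125, 346.71868896484375), (43.866947174072266, 12.012887001037598), 88.43598175048828) [0.1676304  0.17207895 0.17376162]
```

Request:
carry_out --series "0 0 -0.03 0;0 0 -0.03 0;0 0 -0.015 0;0 0 0 0;0 0 0 0"

```text
time: 14.72
tool_pos: [0.5287, 0.3534, 0.16]
tcp_rot: [2.26, 2.182, 0.004]
wrist_force: [-0.1, 0.6, 0.5]
width: 0.404
grip_force: 0.0
```

Request:
carry_out --series "0 0 0 0;0 0 0 0;0 0 0 0;0 0 0 0" --jaw -0.55 --grip_force 20

```text
time: 15.22
tool_pos: [0.5278, 0.3529, 0.1584]
tcp_rot: [-2.26, -2.182, -0.0]
wrist_force: [-0.6, -0.5, 0.6]
width: 0.226
grip_force: 0.0
```

Request:
carry_out --series "0 0 0 0;0 0 0 0;0 0 0 0" --jaw -1 --grip_force 25

```text
time: 15.6
tool_pos: [0.5282, 0.3529, 0.1585]
tcp_rot: [2.26, 2.182, 0.001]
wrist_force: [2.5, -0.5, 1.1]
width: 0.13
grip_force: 24.4
```

Request:
carry_out --series "-0.0033 0.0001 -0.0002 0;-0.0033 0.0001 -0.0002 0;-0.0033 0.0001 -0.0002 0;-0.0033 0.0001 -0.0003 0;-0.0032 0.0001 -0.0006 0;-0.0032 0.0001 -0.0007 0;-0.0032 0.0001 -0.0007 0;-0.0032 0.0001 -0.0008 0;-0.0031 0.0001 -0.001 0;-0.0031 0.0001 -0.0011 0;-0.0031 0.0001 -0.0011 0;-0.0031 0.0001 -0.0012 0;-0.0029 0.0001 -0.0014 0;-0.0029 0.0001 -0.0015 0;-0.0029 0.0001 -0.0016 0;-0.0029 0.0001 -0.0016 0;-0.0027 0.0001 -0.0018 0;-0.0027 0.0001 -0.0019 0;-0.0027 0.0001 -0.002 0;-0.0026 0.0001 -0.002 0"

```text
time: 18.1
tool_pos: [0.4669, 0.3549, 0.1362]
tcp_rot: [-2.26, -2.182, 0.0]
wrist_force: [2.8, 0.6, 1.1]
width: 0.131
grip_force: 24.4
```

Tracking well; continue to the stop.

Request:
carry_out --series "-0.0024 0.0001 -0.0022 0;-0.0024 0.0001 -0.0023 0;-0.0024 0.0001 -0.0023 0;-0.0023 0.0001 -0.0023 0;-0.0021 0.0001 -0.0025 0;-0.0021 0.0001 -0.0026 0;-0.002 0.0001 -0.0026 0;-0.002 0.0001 -0.0027 0;-0.0017 0.0001 -0.0028 0;-0.0017 0 -0.0028 0;-0.0016 0 -0.0029 0;-0.0016 0 -0.0029 0;-0.0013 0 -0.003 0;-0.0013 0 -0.003 0;-0.0013 0 -0.003 0;-0.0012 0 -0.0031 0;-0.0008 0 -0.002 0;0 0 0 0;0 0 0 0"

```text
time: 20.48
tool_pos: [0.44, 0.356, 0.0974]
tcp_rot: [2.257, 2.181, 0.008]
wrist_force: [0.2, -11.0, 28.6]
width: 0.127
grip_force: 26.9
```

```bash
python3 - <<'E'
from h import *
p,d,P=look("scene"); cv2.imwrite("pics/s3.png",cv2.resize(p[120:270,300:460],(800,750))[:600]); np.savez("/tmp/s3.npz",P=P,p=p)
p2,d2,Q=look("top"); np.savez("/tmp/t3.npz",P=Q,p=p2)
print(bot.read_state()["wrist_force"],bot.read_state()["torque"])
for n,C in(("scene",P),("top",Q)):
    for z in np.arange(.1,.34,.02):
        m=(abs(C[...,2]-z)<.01)&(abs(C[...,1]-.247)<.012)&(C[...,0]>.45)&(C[...,0]<.75)
        if m.sum()>2: print(n,round(z,2),m.sum(),np.percentile(C[m][:,0],[10,50,90]).round(3))
E
```

```text
[  0.49491341 -11.34947316  28.69832021] [-1.68613159 -0.08855385  0.0234223 ]
scene 0.1 25 [0.515 0.517 0.52 ]
scene 0.12 22 [0.523 0.525 0.527]
scene 0.14 33 [0.505 0.529 0.534]
scene 0.16 28 [0.526 0.538 0.54 ]
scene 0.18 40 [0.511 0.535 0.541]
scene 0.2 7 [0.539 0.541 0.541]
scene 0.22 20 [0.54  0.545 0.546]
scene 0.24 31 [0.547 0.55  0.553]
scene 0.26 29 [0.555 0.557 0.56 ]
scene 0.28 47 [0.554 0.559 0.563]
top 0.1 22 [0.484 0.486 0.489]
top 0.12 14 [0.489 0.49  0.493]
top 0.14 23 [0.491 0.495 0.498]
top 0.16 29 [0.498 0.501 0.506]
top 0.18 25 [0.506 0.509 0.512]
top 0.2 29 [0.512 0.515 0.519]
top 0.22 46 [0.519 0.525 0.535]
top 0.24 41 [0.527 0.538 0.542]
top 0.26 29 [0.543 0.546 0.549]
top 0.28 50 [0.55  0.555 0.563]
```

View pics/s3.png

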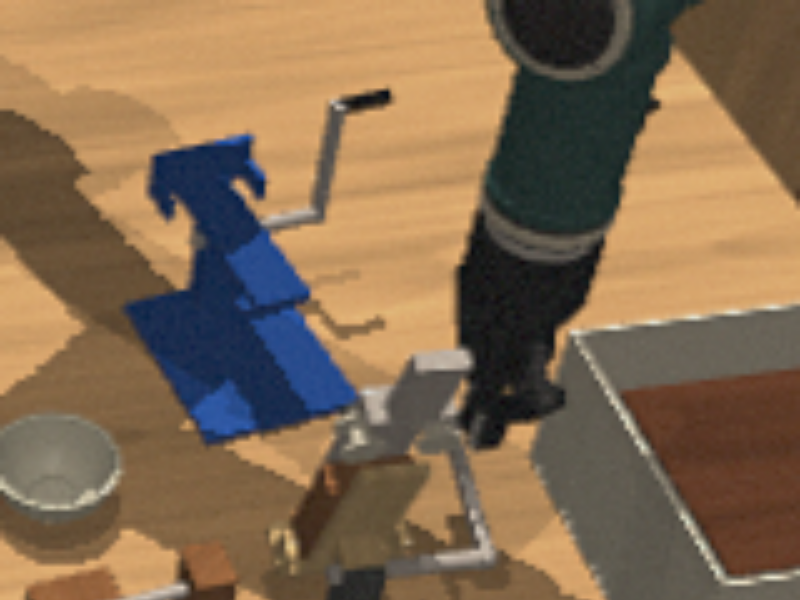

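The scene picture shows the hanger standing and leaning back on the tray, with the slope fit giving about 0.33 rad. It also shows the gripper at the knob, at (500, 410). I'll release the knob.

Request:
carry_out --series "0 0 0.003 0;0 0 0 0;0 0 0 0;0 0 0 0"

```text
time: 21.08
tool_pos: [0.4399, 0.3559, 0.0977]
tcp_rot: [2.257, 2.18, 0.008]
wrist_force: [6.0, -7.2, 13.5]
width: 0.126
grip_force: 25.6
```

Request:
carry_out --series "0 0 0 0;0 0 0 0;0 0 0 0" --jaw -0.2

```text
time: 21.45
tool_pos: [0.4355, 0.3554, 0.0933]
tcp_rot: [-2.259, -2.182, 0.004]
wrist_force: [0.2, 0.2, 0.3]
width: 0.4
grip_force: 0.0
```

Request:
carry_out --series "0 0 0.02 0;0 0 0.05 0;-0.02 0 0.06 0;-0.01 -0.02 0.06 0;0 -0.04 0.06 0;0 -0.04 0.03 0;0 0 0.02 0;0 0 0 0;0 0 0 0;0 0 0 0"

```text
time: 22.7
tool_pos: [0.4067, 0.2619, 0.382]
tcp_rot: [-2.258, -2.183, 0.006]
wrist_force: [0.5, -1.5, -0.0]
width: 0.403
grip_force: 0.0
```

```bash
python3 - <<'E'
from h import *
s=bot.read_state(); print(s["tool_pos"],s["tcp_rot"])
for n in("wrist","top","scene"):
    p,d,C=look(n); np.savez(f"/tmp/{n}4.npz",P=C,p=p); cv2.imwrite(f"pics/{n}4.png",p)
    for z in np.arange(.1,.34,.02):
        m=(abs(C[...,2]-z)<.01)&(abs(C[...,1]-.247)<.012)&(C[...,0]>.45)&(C[...,0]<.65)
        if m.sum()>2: print(n,round(z,2),m.sum(),np.percentile(C[m][:,0],[10,50,90]).round(3))
    m=(C[...,2]>.255)&(C[...,2]<.32)&(abs(C[...,1]-.247)<.04)&(C[...,0]>.5)&(C[...,0]<.62); q=C[m]
    print("tab",len(q), q.min(0) if len(q) else 0, q.max(0) if len(q) else 0, np.median(q,0) if len(q) else 0)
    print([(np.round(x["rect"]).astype(int).tolist(),round(x["score"],2)) for x in spot_in(n,"hanger_tab")])
E
```

```text
[0.40667708 0.26191435 0.38202914] [-2.25801591 -2.18255964  0.00588765]
wrist 0.1 134 [0.482 0.485 0.487]
wrist 0.12 105 [0.486 0.488 0.489]
wrist 0.14 198 [0.49  0.493 0.496]
wrist 0.16 230 [0.497 0.5   0.502]
wrist 0.18 269 [0.504 0.507 0.509]
wrist 0.2 315 [0.51  0.513 0.516]
wrist 0.22 588 [0.517 0.522 0.532]
wrist 0.24 582 [0.525 0.536 0.54 ]
wrist 0.26 609 [0.541 0.544 0.546]
wrist 0.28 800 [0.548 0.551 0.559]
tab 1702 [0.54110843 0.23090213 0.25503373] [0.56299432 0.26173811 0.28372036] [0.54891905 0.24810664 0.27424404]
[([407, 201, 163, 94], 0.56)]
top 0.1 21 [0.484 0.487 0.489]
top 0.12 13 [0.488 0.491 0.493]
top 0.14 29 [0.491 0.496 0.499]
top 0.16 30 [0.499 0.503 0.507]
top 0.18 26 [0.507 0.51  0.513]
top 0.2 23 [0.512 0.516 0.518]
top 0.22 50 [0.519 0.524 0.535]
top 0.24 43 [0.527 0.538 0.542]
top 0.26 33 [0.543 0.546 0.55 ]
top 0.28 46 [0.55  0.556 0.563]
tab 99 [0.54128317 0.23202065 0.25503292] [0.56457801 0.26326436 0.28925725] [0.55171361 0.24720779 0.27504098]
[([192, 182, 30, 47], 0.7), ([196, 181, 41, 52], 0.37)]
scene 0.1 29 [0.515 0.518 0.522]
scene 0.12 18 [0.522 0.525 0.526]
scene 0.14 35 [0.504 0.528 0.533]
scene 0.16 28 [0.526 0.537 0.54 ]
scene 0.18 42 [0.512 0.537 0.541]
scene 0.2 6 [0.538 0.541 0.545]
scene 0.22 18 [0.543 0.545 0.547]
scene 0.24 33 [0.547 0.551 0.553]
scene 0.26 28 [0.554 0.558 0.56 ]
scene 0.28 45 [0.555 0.56  0.563]
tab 100 [0.54790428 0.22951656 0.25551936] [0.56436048 0.26129833 0.28491208] [0.55848878 0.24417204 0.27554929]
[([376, 211, 32, 39], 0.87)]
```

Request:
carry_out --series "0.05 -0.005 0 0;0.05 -0.005 0 0;0.045 -0.005 0 0;0 0 -0.04 0;0 0 0 0;0 0 0 0;0 0 0 0" --jaw 0.2

```text
time: 23.88
tool_pos: [0.5527, 0.247, 0.3467]
tcp_rot: [2.259, 2.182, 0.005]
wrist_force: [0.7, -0.5, -0.1]
width: 0.597
grip_force: 0.0
```

Request:
carry_out --series "0 0 -0.04 0;0 0 -0.03 0;0 0 -0.013 0;0 0 0 0;0 0 0 0"

```text
time: 24.5
tool_pos: [0.5533, 0.247, 0.2634]
tcp_rot: [2.259, 2.182, 0.005]
wrist_force: [-0.5, -0.1, 0.2]
width: 0.599
grip_force: 0.0
```

Request:
carry_out --series "0 0 0 0;0 0 0 0;0 0 0 0;0 0 0 0;0 0 0 0" --jaw -1 --grip_force 20

```text
time: 25.12
tool_pos: [0.5527, 0.2469, 0.2628]
tcp_rot: [2.26, 2.182, 0.002]
wrist_force: [-0.5, -0.0, 5.0]
width: 0.248
grip_force: 19.6
```

Request:
carry_out --series "-0.005 0 0.0018 0;-0.005 0 0.0017 0;-0.005 0 0.0016 0;-0.005 0 0.0014 0;-0.005 0 0.0013 0;-0.005 0 0.0012 0;-0.005 0 0.001 0"

```text
time: 26.0
tool_pos: [0.5181, 0.2471, 0.2733]
tcp_rot: [2.26, 2.182, 0.005]
wrist_force: [-0.2, 0.9, 7.4]
width: 0.188
grip_force: 18.6
```

Request:
carry_out --series "-0.005 0 0.001 0;-0.005 0 0.001 0;-0.005 0 0.0006 0;-0.005 0 0.0006 0;-0.005 0 0.0004 0;-0.005 0 0.0004 0;-0.005 0 0.0003 0;0 0 0 0;0 0 0 0"

```text
time: 27.12
tool_pos: [0.4831, 0.2469, 0.2763]
tcp_rot: [2.26, 2.182, 0.003]
wrist_force: [0.1, 0.8, 5.8]
width: 0.137
grip_force: 20.2
```

Request:
carry_out --series "0 0 0 0;0 0 0 0;0 0 0.005 0;0 0 0.01 0;-0.003 0 0.02 0;-0.003 0 0.03 0;-0.003 0 0.04 0;0 0 0.04 0;0 0 0.03 0;0 0 0 0;0 0 0 0;0 0 0 0" --grip_force 40

```text
time: 28.62
tool_pos: [0.4727, 0.2462, 0.4484]
tcp_rot: [-2.259, -2.181, 0.006]
wrist_force: [0.2, 0.2, -2.9]
width: 0.133
grip_force: 42.3
```

```bash
python3 - <<'E'
from h import *
s=bot.read_state(); print(s["tool_pos"],s["tcp_rot"],s["wrist_force"])
p,d,P=look("scene"); np.savez("/tmp/scene5.npz",P=P,p=p); cv2.imwrite("pics/s5.png",cv2.resize(p[60:260,220:460],(720,600)))
p2,d2,Q=look("top"); np.savez("/tmp/top5.npz",P=Q,p=p2)
# rod fit, from both cameras (start) and now
from numpy import load
for f in("top0","scene0","top5","scene5"):
    C=load(f"/tmp/{f}.npz")["P"]; ys=[];xs=[];zs=[]
    for y in np.arange(-.2,.075,.01):
        m=(abs(C[...,1]-y)<.005)&(abs(C[...,0]-.664)<.03)&(C[...,2]>.18)&(C[...,2]<.26); 
        if m.sum()>1: ys.append(y);xs.append(np.median(C[m][:,0]));zs.append(np.median(C[m][:,2]))
    a=np.polyfit(ys,xs,1);b=np.polyfit(ys,zs,1);print(f,len(ys),a,b,np.std(np.polyval(b,ys)-zs))
C=load("/tmp/scene0.npz")["P"];C2=load("/tmp/top0.npz")["P"]
for n,c in(("s",C),("t",C2)):
    m=(abs(c[...,0]-.66)<.05)&(c[...,2]>.23)&(c[...,1]>.04)&(c[...,1]<.2); q=c[m]; print(n,"post",q.min(0),q.max(0))
E
```

```text
[0.47270503 0.24622861 0.44837078] [-2.25918486 -2.18132555  0.00550599] [ 0.16326523  0.24959739 -2.86003015]
top0 28 [-0.04845504  0.65912494] [0.15933166 0.23213225] 0.001654028955737925
scene0 28 [-0.04766035  0.6611282 ] [0.16309645 0.23149435] 0.0004921374954993128
top5 28 [-0.04576828  0.65928963] [0.15714515 0.23140997] 0.0011973239401951955
scene5 28 [-0.04898987  0.66093419] [0.16076023 0.23099328] 0.0005406654686237244
s post [0.64051599 0.04027452 0.23018878] [0.67020099 0.10688236 0.26272318]
t post [0.63999422 0.04004062 0.23010493] [0.66911124 0.10721305 0.2692327 ]
```

View pics/s5.png

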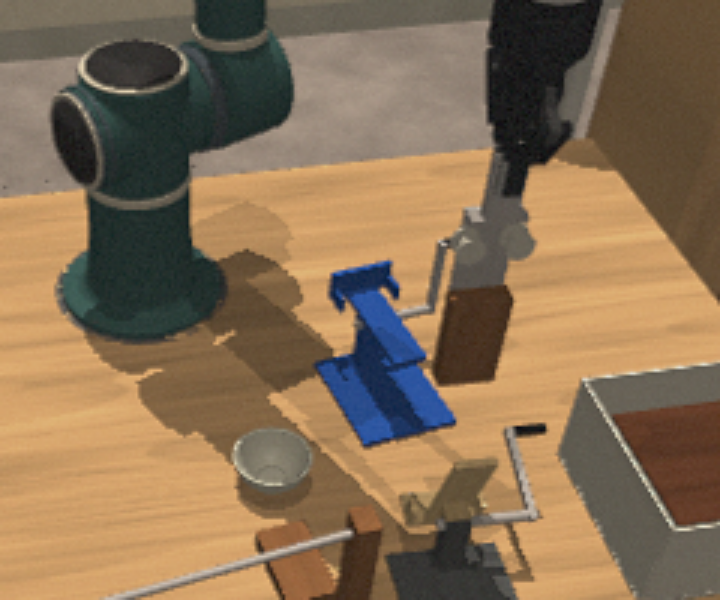

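The picture shows the hanger hanging plumb in the grip: rollers near (490, 240), block at (475, 335). The cradle stands tipped. Now I'll measure the hanger relative to the TCP.

```bash
python3 - <<'E'
from h import *
D=np.load("/tmp/scene5.npz");P=D["P"];p=D["p"].astype(int)
t=np.array([.4727,.2462,.4484])
b=(abs(P[...,0]-t[0])<.06)&(abs(P[...,1]-t[1])<.05)&(P[...,2]>.2)&(P[...,2]<.46)
br=b&(p[...,2]-p[...,0]>25)
q=P[br]-t; print("block",len(q)); print(np.percentile(q,[2,50,98],axis=0).round(4))
q=P[b]-t
for z in np.arange(-.24,.01,.01):
    w=q[abs(q[:,2]-z)<.005]
    if len(w)>2: print(round(z,2),len(w),"x",np.percentile(w[:,0],[5,50,95]).round(3),"y",np.percentile(w[:,1],[2,50,98]).round(3))
f=br&(P[...,2]-t[2]<-.13); 
w=P[f]-t; A=np.c_[w[:,1:],np.ones(len(w))]; print("x=a*y+b*z+c",np.linalg.lstsq(A,w[:,0],rcond=None)[0])
E
```

```text
block 773
[[-0.0132 -0.028  -0.2203]
 [ 0.0087 -0.005  -0.1568]
 [ 0.0124  0.0271 -0.0215]]
-0.22 47 x [-0.     0.008  0.011] y [-0.027 -0.002  0.028]
-0.21 54 x [-0.006  0.009  0.011] y [-0.027 -0.005  0.026]
-0.2 55 x [-0.003  0.009  0.013] y [-0.028 -0.005  0.027]
-0.19 62 x [-0.007  0.009  0.011] y [-0.028 -0.005  0.027]
-0.18 61 x [-0.002  0.009  0.012] y [-0.028 -0.005  0.026]
-0.17 60 x [-0.002  0.009  0.011] y [-0.027 -0.004  0.027]
-0.16 64 x [-0.003  0.009  0.012] y [-0.028 -0.007  0.025]
-0.15 62 x [-0.003  0.01   0.012] y [-0.028 -0.001  0.025]
-0.14 65 x [-0.004  0.01   0.012] y [-0.028 -0.007  0.025]
-0.13 97 x [-0.011  0.008  0.011] y [-0.028 -0.003  0.027]
-0.12 129 x [-0.014 -0.007  0.01 ] y [-0.026 -0.001  0.026]
-0.11 57 x [-0.014 -0.012 -0.009] y [-0.024 -0.     0.024]
-0.1 51 x [-0.015 -0.013 -0.01 ] y [-0.023  0.003  0.024]
-0.09 25 x [-0.014 -0.012 -0.008] y [-0.025  0.01   0.021]
-0.08 38 x [-0.013  0.007  0.011] y [-0.029  0.009  0.027]
-0.07 102 x [-0.013  0.008  0.012] y [-0.032  0.003  0.032]
-0.06 135 x [-0.013 -0.005  0.011] y [-0.033  0.004  0.03 ]
-0.05 12 x [-0.013 -0.008  0.009] y [-0.028 -0.024  0.019]
-0.04 90 x [-0.015  0.004  0.007] y [-0.025 -0.013  0.024]
-0.03 46 x [-0.005  0.005  0.008] y [-0.015 -0.003  0.013]
-0.02 30 x [0.    0.005 0.007] y [-0.016 -0.006  0.013]
-0.01 35 x [-0.001  0.01   0.017] y [-0.016 -0.011  0.011]
0.0 49 x [-0.002  0.013  0.02 ] y [-0.016 -0.008  0.011]
x=a*y+b*z+c [0.13727969 0.00526836 0.00942647]
```

Request:
carry_out --series "0.006 -0.016 0 2;0.012 -0.034 0 2;0.012 -0.034 0 0.8;0.012 -0.034 0 0;0.012 -0.034 0 0;0.012 -0.034 -0.01 0;0.012 -0.034 -0.02 0;0.012 -0.03 -0.03 0;0.006 -0.016 -0.03 0;0 0 -0.02 0;0 0 -0.011 0;0 0 0 0;0 0 0 0;0 0 0 0"

```text
time: 30.48
tool_pos: [0.5699, -0.019, 0.3312]
tcp_rot: [2.164, 2.274, 0.003]
wrist_force: [-0.0, -0.1, -1.6]
width: 0.137
grip_force: 42.3
```

Request:
carry_out --series "0.01 0 -0.001 0;0.015 0 0 0;0.015 0 0 0;0.015 0 0 0;0.012 0 0 0;0.01 0 0 0;0.008 0 0 0;0.006 0 0 0;0 0 0 0;0 0 0 0;0 0 0 0"

```text
time: 31.85
tool_pos: [0.6601, -0.0194, 0.3287]
tcp_rot: [2.167, 2.275, 0.0]
wrist_force: [0.2, 0.9, -1.5]
width: 0.13
grip_force: 42.3
```

```bash
python3 - <<'E'
from h import *
s=bot.read_state(); t=s["tool_pos"]; print(t,s["tcp_rot"],s["wrist_force"])
p,d,P=look("scene"); np.savez("/tmp/scene6.npz",P=P,p=p); cv2.imwrite("pics/s6.png",cv2.resize(p[160:320,170:370],(750,600),interpolation=3))
q=P-t
b=(abs(q[...,0])<.05)&(abs(q[...,1])<.05)
for z in np.arange(-.21,-.03,.01):
    w=q[b&(abs(q[...,2]-z)<.005)]
    if len(w)>2: print(round(z,3),len(w),"x",np.percentile(w[:,0],[5,50,95]).round(4),"y",np.percentile(w[:,1],[2,98]).round(3))
for lo,hi in((-.14,-.05),(.04,.07)):
    ys=[];
    m=(P[...,1]>lo)&(P[...,1]<hi)&(abs(P[...,0]-.664)<.03)&(P[...,2]>.195)&(P[...,2]<.26); print("rod",np.median(P[m],0))
E
```

```text
[ 0.66008837 -0.01943187  0.32874315] [2.16660582e+00 2.27486948e+00 5.95264942e-05] [ 0.20103373  0.92517241 -1.48811761]
-0.21 48 x [0.0018 0.0098 0.0118] y [-0.027  0.025]
-0.2 45 x [0.0073 0.0098 0.012 ] y [-0.026  0.027]
-0.19 45 x [0.0072 0.0101 0.0121] y [-0.027  0.025]
-0.18 53 x [0.0067 0.0101 0.0118] y [-0.027  0.029]
-0.17 51 x [0.0071 0.0102 0.0118] y [-0.027  0.029]
-0.16 52 x [0.0036 0.0096 0.0125] y [-0.027  0.028]
-0.15 52 x [0.0077 0.0098 0.0125] y [-0.027  0.028]
-0.14 57 x [0.0055 0.0101 0.0119] y [-0.027  0.027]
-0.13 91 x [-0.0094  0.0085  0.0118] y [-0.027  0.027]
-0.12 116 x [-0.0109  0.0006  0.0101] y [-0.025  0.027]
-0.11 59 x [-0.0132 -0.0008  0.0055] y [-0.048  0.02 ]
-0.1 107 x [-0.0127  0.0004  0.0043] y [-0.029  0.042]
-0.09 36 x [-0.0134 -0.0105  0.002 ] y [-0.003  0.049]
-0.08 44 x [-0.0127 -0.0099  0.0107] y [-0.029  0.028]
-0.07 110 x [-0.0122  0.0072  0.0116] y [-0.034  0.033]
-0.06 103 x [-0.0109  0.005   0.0114] y [-0.031  0.033]
-0.05 10 x [-0.0126  0.0046  0.0106] y [-0.025  0.025]
-0.04 102 x [-0.014   0.0037  0.0064] y [-0.025  0.024]
rod [ 0.6653034  -0.09241121  0.21626489]
rod [0.65840878 0.05627692 0.24006244]
```

View pics/s6.png

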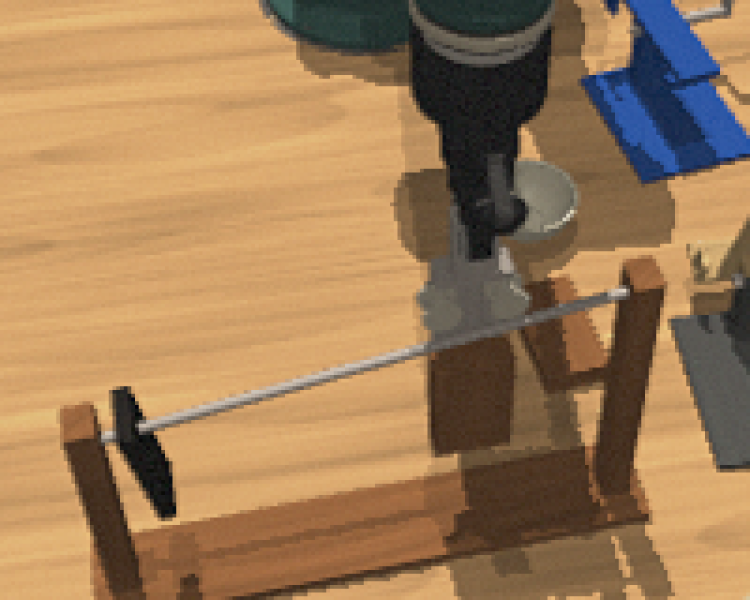

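The picture shows the rod passing through the gap between the rollers, at (475, 300), and the block, in the upper half of the rail. I'll lower it.

Request:
carry_out --series "0 0 -0.005 0;0 0 -0.006 0;0 0 -0.005 0;0 0 -0.003 0;0 0 0 0;0 0 0 0" --grip_force 20

```text
time: 32.65
tool_pos: [0.6605, -0.0195, 0.3098]
tcp_rot: [2.166, 2.275, 0.0]
wrist_force: [0.3, -1.4, -2.9]
width: 0.136
grip_force: 42.3
```

Request:
carry_out --series "0 0 -0.002 0;0 0 -0.002 0;0 0 0 0;0 0 0 0;0 0 0 0"

```text
time: 33.28
tool_pos: [0.6608, -0.0197, 0.3071]
tcp_rot: [2.165, 2.274, 0.002]
wrist_force: [-0.8, -0.9, 5.7]
width: 0.132
grip_force: 43.3
```

Request:
carry_out --series "0 0 0 0;0 0 -0.0015 0;0 0 -0.0015 0;0 0 0 0;0 0 0 0" --jaw -1 --grip_force 20

```text
time: 33.9
tool_pos: [0.6609, -0.02, 0.3068]
tcp_rot: [2.164, 2.272, 0.003]
wrist_force: [-4.8, -1.8, 13.0]
width: 0.132
grip_force: 44.6
```

Request:
carry_out --series "0 0 0.001 0;0 0 0.001 0;0 0 0 0"

```text
time: 34.28
tool_pos: [0.6608, -0.0199, 0.307]
tcp_rot: [2.165, 2.273, 0.002]
wrist_force: [-1.7, -1.6, 6.9]
width: 0.134
grip_force: 43.8
```

Request:
carry_out --series "0 0 0 0;0 0 0 0;0 0 0 0;0 0 0 0;0 0 0 0;0 0 0 0;0 0 0 0;0 0 0 0" --jaw 0.3

```text
time: 35.28
tool_pos: [0.6604, -0.0194, 0.3046]
tcp_rot: [2.167, 2.275, 0.0]
wrist_force: [-0.1, -0.2, 0.4]
width: 0.647
grip_force: 0.0
```

Request:
carry_out --series "0 0 0.02 0;0 0 0.04 0;0 0 0.05 0;0 0 0.05 0;0 0 0 0;0 0 0 0;0 0 0 0;0 0 0 0"

```text
time: 36.28
tool_pos: [0.6599, -0.0194, 0.4627]
tcp_rot: [-2.165, -2.273, 0.003]
wrist_force: [0.1, 0.2, -0.4]
width: 0.651
grip_force: 0.0
```

```bash
python3 - <<'E'
from h import *
s=bot.read_state(); print(s["time"],s["tool_pos"],s["wrist_force"])
p,d,P=look("scene"); p2,d2,Q=look("top"); cv2.imwrite("pics/s7.png",np.hstack([cv2.resize(p[120:320,150:350],(400,400)),cv2.resize(p2[90:290,190:390],(400,400))]))
for n,C in(("s",P),("t",Q)):
    m=(abs(C[...,0]-.665)<.06)&(C[...,1]>-.26)&(C[...,1]<.07)&(C[...,2]>.255)&(C[...,2]<.33); q=C[m]; print(n,len(q),q.min(0) if len(q) else 0,q.max(0) if len(q) else 0)
E
```

```text
36.275 [ 0.65994424 -0.01939543  0.46267897] [ 0.07475974  0.16069532 -0.42949492]
s 210 [ 0.66694864 -0.19645895  0.25504305] [ 0.68138472 -0.16119544  0.30052905]
t 107 [ 0.66559658 -0.20017985  0.25583561] [ 0.68012722 -0.16494798  0.30591212]
```

View pics/s7.png

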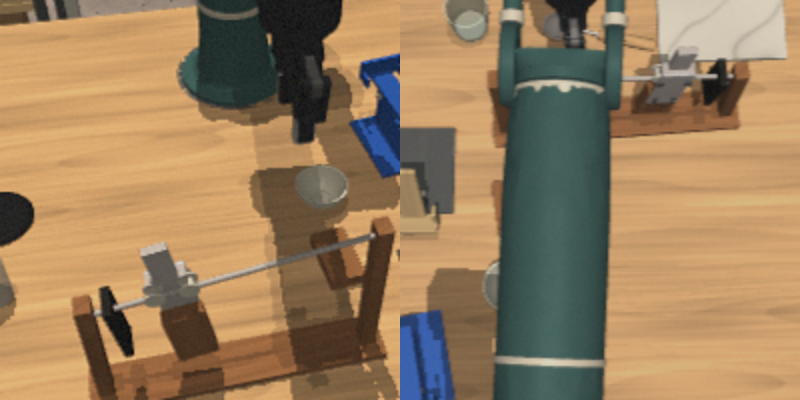

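Request:
carry_out --series "-0.02 0 0 0;-0.04 0 0 0;-0.04 0 0 0;0 0 0 0;0 0 0 0;0 0 0 0;0 0 0 0;0 0 0 0;0 0 0 0;0 0 0 0;0 0 0 0;0 0 0 0"

```text
time: 37.88
tool_pos: [0.5603, -0.0194, 0.4646]
tcp_rot: [2.167, 2.275, -0.0]
wrist_force: [0.3, 0.5, 0.6]
width: 0.651
grip_force: 0.0
```

```bash
python3 - <<'E'
from h import *
def rep():
    for n in("scene","top"):
        p,d,C=look(n)
        m=(abs(C[...,0]-.665)<.06)&(C[...,1]>-.30)&(C[...,1]<.07)&(C[...,2]>.255)&(C[...,2]<.33); q=C[m]; print(n,len(q),q.min(0),q.max(0))
        m=(abs(C[...,0]-.665)<.05)&(C[...,1]>-.30)&(C[...,1]<-.08)&(C[...,2]>.1)&(C[...,2]<.15); q=C[m]; print(" low",len(q),np.percentile(q,[3,97],axis=0) if len(q) else 0)
        if n=="scene": cv2.imwrite("pics/s8.png",p)
rep(); s=bot.read_state();print(s["time"],s["tool_pos"])
E
```

```text
scene 198 [ 0.66837271 -0.23529663  0.25512824] [ 0.68368895 -0.20046545  0.29572983]
 low 526 [[ 0.65981652 -0.28411546  0.10226553]
 [ 0.69237538 -0.16697723  0.14950927]]
top 94 [ 0.66617945 -0.2328505   0.25509423] [ 0.68058701 -0.19820593  0.30043403]
 low 174 [[ 0.65047106 -0.28377395  0.10209536]
 [ 0.67657629 -0.16377864  0.14913943]]
37.975 [ 0.56032894 -0.01944346  0.46463719]
```

Request:
carry_out --series "0 0 0 0;0 0 0 0;0 0 0 0;0 0 0 0;0 0 0 0;0 0 0 0;0 0 0 0;0 0 0 0;0 0 0 0;0 0 0 0;0 0 0 0;0 0 0 0"

```text
time: 39.48
tool_pos: [0.5604, -0.0195, 0.4646]
tcp_rot: [2.167, 2.275, 0.0]
wrist_force: [0.5, 0.3, 0.1]
width: 0.647
grip_force: 0.0
```

```bash
python3 - <<'E'
from h import *
p,d,C=look("scene"); p2,_,_=look("top")
m=(abs(C[...,0]-.665)<.06)&(C[...,1]>-.30)&(C[...,1]<.07)&(C[...,2]>.255)&(C[...,2]<.33); q=C[m]; print(len(q),q.min(0),q.max(0))
cv2.imwrite("pics/s9.png",np.hstack([cv2.resize(p[120:320,140:440],(600,400)),cv2.resize(p2[90:290,300:400],(200,400))]))
E
```

```text
197 [ 0.66825033 -0.23521825  0.25500968] [ 0.68321869 -0.20056628  0.29492828]
```

View pics/s9.png

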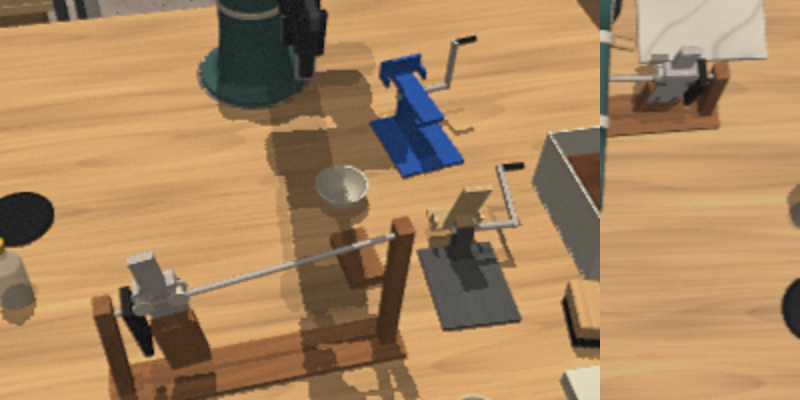

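The picture shows the hanger at rest against the stop paddle, at (155, 300), with the robot clear and the bystanders where they were. I'll hand the job in.

```bash
python3 -c "
from workcell import bot; print(bot.finish_job())"
```

```text
the job is handed in; nothing more can be done
None
```

The hanger was tipped upright in the cradle, hooked over the upper half of the rail and let go; it rolled down and hangs at rest against the stop. The job was handed in at about 40 s, with the robot clear and the other things left where they were.

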